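Push a stone slab home into the corner stop

ROBOT

A 7-joint arm with a two-finger parallel gripper is mounted at the origin on the work surface. World frame = base frame: x ahead of the robot, y to its left, z up, the work surface at z = 0. Lengths are in m, angles in rad, forces in N, time in s.
With the tool pointing down it reaches from about 0.425 to 0.875 m from the base axis. Payload 8.4 kg.
Tool frame: the origin (TCP) lies midway between the tips of the shut fingers; the grasp point (between the pads) lies 19 mm behind it (manip.grip_depth is the distance from the TCP to the grasp point, in m); z points along the fingers, y is the line along which they close (so a half turn about z gives the same grasp; the last joint's range is limited). The gripper opens to 87 mm and grips with 3 to 60 N. Pads are 19 mm wide; open, the fingers measure 117 mm over their backs; the gripper's body (75 mm by 190 mm) begins 51 mm behind the grasp point.
Start: joints at [1.11, 0.333, 0.04, 1.465, -0.013, 1.343, -0.059], TCP at [0.23, -0.608, 0.223] pointing down, gripper open.
Joint ranges: [-2.58, 2.58], [-0.38, 2.09], [-1.3, 1.39], [0.25, 2.4], [-1.5, 4.64], [0.08, 2.09], [-2.65, 2.65]. Speed limits (rad/s): [2.22, 2.22, 2.79, 2.79, 3.14, 3.14, 3.14].

INTERFACE

Orientations are given as a unit quaternion [w, x, y, z].
In Python, from bench import manip, cams gives the robot as it stands (manip), with the cameras (cams).
- The arm moves only by the shell command python3 steer.py [FORCE], which reads ROWS from standard input. ROWS is one flat JSON list of numbers that holds 1 to 8 rows one after another, with no inner brackets; each row has 7 numbers: the opening from 0.0 (shut) to 1.0 (fully open), then dx, dy, dz in m, then a rotation vector rx, ry, rz in rad; each row shifts and turns the commanded pose from where the row before left it, along the tool's axes as they then stand; what a row does not reach is not made up. A row lasts 1/10 s, in which the tool goes at most 0.05 m and 0.15 rad, less where a joint would pass 70% of its speed; a pose out of reach is approached as far as the arm can. The fingers move at their own pace and stop on an object; FORCE is the grip in N (left out, the last holds). Time passes only in rows, so rows that do not move let the fingers close. It prints the time, the measured TCP pose, the force, the opening and the grip force at its end. Input that does not fit is refused with a message, and nothing moves.
- manip.get_state(): the state, without advancing time (a new reading comes with each control period).
- cams.camera(name): name is "scene" or "top"; returns a dict with "pixels" (384x512x3 uint8, red, green, blue), "range_z" (384x512 float32, m along the optical axis (not along the pixel's ray), 0 where there is no reading), "fovy" (degrees; the focal length in pixels is half the picture's height over the tangent of half this angle, whatever the lens; pixels are square), "cx", "cy" (the principal point, pixels), "R" (3x3) and "t" (3): a world point X has camera coordinates R X + t. Camera axes: x right, y down, z forward; pixel columns grow to the right and rows downward; lengths in m; the calibration is good to about 2 mm. A picture is of the moment at which its call begins.
- manip.close_job(): hands the job in; it is judged then, once.
The state is a dict: "clock": time; "joint_pos": joint angles; "qd": joint speeds; "joint_torque": joint torques, N m; "tool_pos": TCP position; "tcp_rot": TCP orientation; "wrist_force": force on the tool from outside, world axes, zero at the start; "ft_torque": the same for the moment, N m; "gripper_width": opening from 0.0 (shut) to 1.0 (fully open); "grip_force": force on a finger pad.
Only numpy, scipy, OpenCV 4.12 (cv2) and the standard library are available. Lean on these libraries where they do the work, as an engineer would, in place of code of your own. Each camera call takes 0.05 s, during which the arm holds its last target. There are 200 camera calls.

TASK

Push the rectangular sandstone slab along the bench into the inside corner of the steel angle stop, ready for marking out: its long side flush against the long leg and its end flush against the short leg. Only push it with the fingers; keep it flat on the bench and never lift or tip it. Leave the baluster, the mallet, the wooden offcut and the chisel where they are.

Things in the scene. Friction and masses are not known exactly. Their poses are not given: they have to be found in the camera images.
- corner_stop: L-shaped dark angle-iron stop, bolted down. Origin: inside corner at bench level. Long leg: along its -y for 250 mm, working face at its x = 0, facing -x. Short leg: along its -x for 110 mm, working face at its y = 0, facing -y. Legs 20 mm high, 6 mm thick; a 5 mm thick foot reaches 40 mm behind each face. Its x points away from the robot, within 25 degrees
- slab: sandstone slab with a carved rosette, loose, 95 mm along its x, 130 mm along its y (long sides), 30 mm thick, 0.6 to 1 kg; pushing it takes about 3 to 15 N. Origin: centre of its underside; home is 47.5 mm to the -x and 65 mm to the -y of the inside corner, axes as the stop's. It starts short of both legs, askew up to 20 degrees to the stop
- baluster: bystander: small turned grey stone baluster standing upright, 68 mm across the foot, 105 mm high; origin at the centre of its underside
- mallet: bystander: round wooden carver's mallet standing on its head, 80 mm across, handle up, 205 mm high in all; origin at the centre of its underside
- offcut: bystander: wooden block 60 x 45 x 35 mm high; origin at the centre of its underside
- chisel: bystander: flat steel stone chisel, 170 mm long, 26 mm wide, lying behind the long leg of the stop; its length runs along its own x; origin at bench level, about 10 mm to the -x of its middle

How it is judged:
At the end, for the whole second after the job is handed in: the slab lies flat and still in the inside corner, its centre within 3 mm of touching each leg and square to the stop within 0.03 rad (x of slab in the frame of corner_stop between -0.0505 and -0.0445 m and y of slab in the frame of corner_stop between -0.068 and -0.062 m and angle between the x axis of slab and the x axis of corner_stop, either way round below 0.03 rad and height (world z) of slab below 0.004 m and angle between slab's own z axis and vertical below 0.05 rad and linear speed of slab below 0.01 m/s).
It fails at once if the slab is lifted off the bench (centre more than 8 mm up) or tipped (more than 0.12 rad) (height (world z) of slab above 0.008 m or angle between slab's own z axis and vertical above 0.12 rad).
It fails at once if a bystander is moved more than 15 mm or tipped over (distance of any of baluster, mallet, offcut, chisel from where it was at the start of the episode above 0.015 m or angle between any of baluster, mallet, offcut, chisel's own z axis and vertical above 0.2 rad).
It also fails if it takes over 54 s, if anything falls off the work surface, if the arm or the gripper's body presses on something with over 40 N, if the wrist force passes 120 N, or if a joint passes its speed limit or range.

## Working session

There is one attempt and no reset: what is moved stays moved. The work goes in short steps, Python scripts to look and compute and a shell command to move; the robot and the scene stay as the last step left them, time stands still between calls to the robot, and variables do not carry over. Pictures are saved under pics/ and viewed, at most 10 in all, crops included, and the job is handed in when it is done.

```bash
mkdir -p pics; ls; python3 - <<'E'
from bench import manip, cams
import cv2,numpy as np
s=manip.get_state();print({k:np.round(v,3).tolist() for k,v in s.items()})
for n in("scene","top"):
    c=cams.camera(n);cv2.imwrite(f"pics/{n}0.png",cv2.cvtColor(c["pixels"],cv2.COLOR_RGB2BGR));np.savez(f"{n}0.npz",**c)
    print(n,c["fovy"],c["cx"],c["cy"],np.round(c["R"],3).tolist(),np.round(c["t"],3))
E
```

```text
bench.py
pics
steer.py
{'clock': 0.0, 'joint_pos': [1.11, 0.334, 0.04, 1.466, -0.013, 1.343, -0.058], 'qd': [-0.001, 0.0, -0.001, 0.001, 0.0, 0.0, 0.002], 'joint_torque': [-0.001, -65.637, 1.335, -40.381, -0.06, 0.045, 0.0], 'tool_pos': [0.23, -0.607, 0.222], 'tcp_rot': [-0.001, 0.984, 0.18, -0.0], 'wrist_force': [-0.814, 0.479, 0.019], 'ft_torque': [-0.014, 0.02, 0.039], 'grip_force': 0.0, 'gripper_width': 1.0}
scene 46.63538941977597 254.07325321281698 189.43926695904824 [[-0.198, 0.98, -0.008], [0.757, 0.148, -0.637], [-0.623, -0.132, -0.771]] [ 0.128 -0.428  1.615]
top 49.03048331062933 258.9528108714855 191.26146245108924 [[0.012, -1.0, 0.008], [-0.983, -0.014, -0.182], [0.182, -0.005, -0.983]] [-0.01   0.585  1.152]
```

View pics/top0.png

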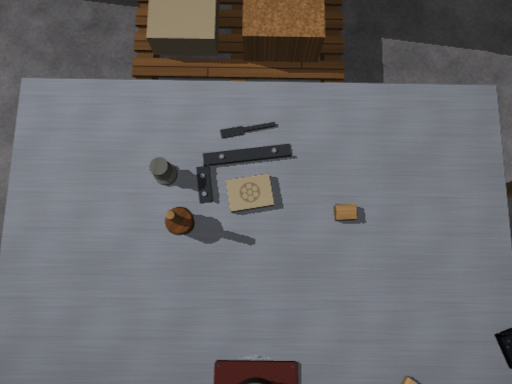

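View pics/scene0.png

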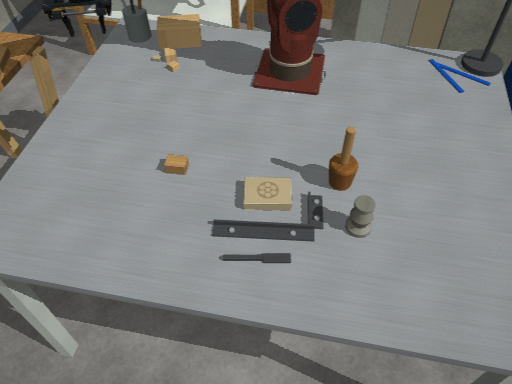

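The top view shows the slab at about (250,193). The long leg runs (205,158)–(290,150), with the short leg at (205,185). The baluster is at (163,172), the mallet at (180,220), the offcut at (346,212) and the chisel at (247,130). The scene view shows the same things from the far side: slab (268,193), stop corner near (315,228), mallet (342,172), baluster (361,215).

```bash
cat > h.py <<'E'
import numpy as np,cv2
def cam(c):
    f=192/np.tan(np.radians(float(c["fovy"])/2));return f,float(c["cx"]),float(c["cy"]),c["R"],c["t"]
def plane(c,uv,z):
    f,cx,cy,R,t=cam(c);uv=np.atleast_2d(uv).astype(float)
    d=np.c_[(uv[:,0]-cx)/f,(uv[:,1]-cy)/f,np.ones(len(uv))]@R; o=-R.T@t
    return o+d*((z-o[2])/d[:,2])[:,None]
def cloud(c):
    f,cx,cy,R,t=cam(c);v,u=np.mgrid[:384,:512];Z=c["range_z"]
    P=np.stack([(u-cx)/f*Z,(v-cy)/f*Z,Z],-1);return (P-t)@R
E
python3 - <<'E'
from h import *
for n,(u0,v0,w,h) in {"top":(145,115,160,120),"scene":(205,165,160,120)}.items():
    c=np.load(n+"0.npz");im=c["pixels"];P=cloud(c)
    cr=cv2.resize(im[v0:v0+h,u0:u0+w],None,fx=5,fy=5,interpolation=cv2.INTER_CUBIC);cv2.imwrite(f"pics/{n}crop.png",cr[...,::-1])
    hsv=cv2.cvtColor(im,cv2.COLOR_RGB2HSV)
    for p in ([(250,193),(160,160),(247,155),(205,185),(346,212)] if n=="top" else [(268,190),(265,232),(317,210),(361,215),(176,165)]):
        print(n,p,im[p[1],p[0]],hsv[p[1],p[0]],np.round(P[p[1],p[0]],4))
E
```

```text
top (250, 193) [151 136 109] [ 19  71 151] [0.5839 0.024  0.0302]
top (160, 160) [95 96 89] [34 19 96] [0.6601 0.2739 0.1047]
top (247, 155) [48 50 54] [110  28  54] [0.7056 0.0354 0.004 ]
top (205, 185) [31 31 36] [120  35  36] [0.6107 0.159  0.0061]
top (346, 212) [150 115  73] [ 16 131 150] [ 0.5312 -0.2543  0.0344]
scene (268, 190) [181 165 129] [ 21  73 181] [0.5892 0.0275 0.0313]
scene (265, 232) [68 71 73] [102  17  73] [0.7075 0.0415 0.0025]
scene (317, 210) [46 48 48] [90 11 48] [0.6098 0.167  0.003 ]
scene (361, 215) [101 101  91] [ 30  25 101] [0.6615 0.2746 0.0773]
scene (176, 165) [166 130  82] [ 17 129 166] [ 0.5478 -0.2492  0.0307]
```

View pics/topcrop.png

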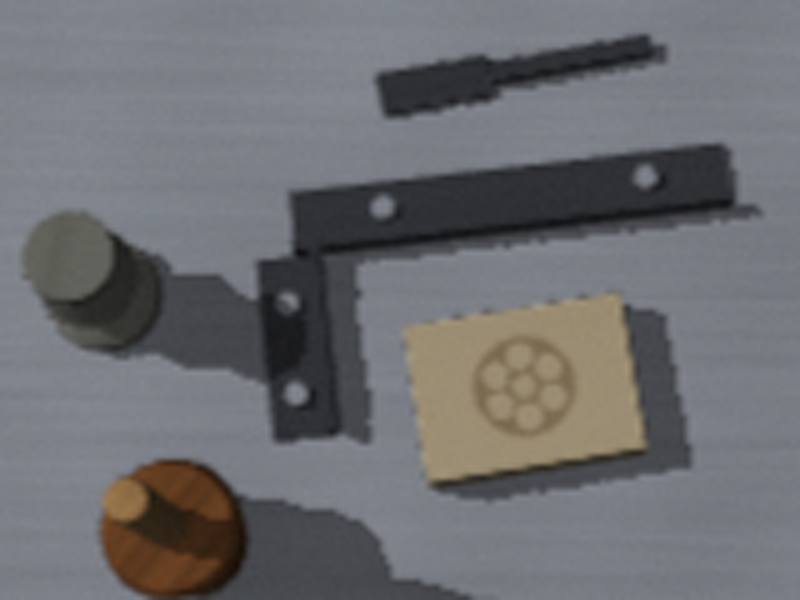

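View pics/scenecrop.png

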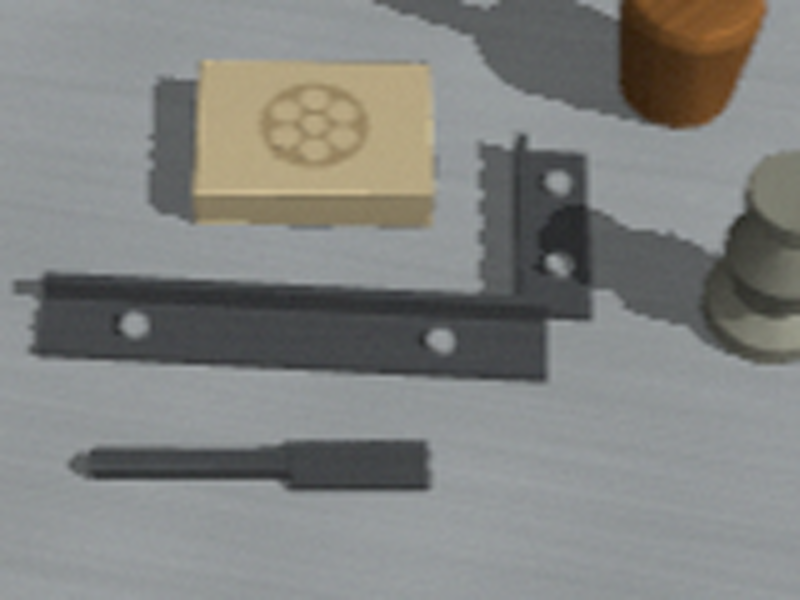

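```bash
cat >> h.py <<'E'
def corners(c,roi=None):
    hsv=cv2.cvtColor(c["pixels"],cv2.COLOR_RGB2HSV);P=cloud(c)
    m=(cv2.inRange(hsv,(12,40,95),(28,110,255))>0)&(abs(P[...,2]-.03)<.005)&(P[...,0]>.4)&(P[...,0]<.75)&(abs(P[...,1]-.05)<.2)
    m=cv2.morphologyEx(m.astype(np.uint8),cv2.MORPH_CLOSE,np.ones((5,5)))
    k=max(cv2.findContours(m,0,cv2.CHAIN_APPROX_NONE)[0],key=cv2.contourArea)
    W=plane(c,k[:,0],.03)[:,:2].astype(np.float32)
    (x,y),s,a=cv2.minAreaRect(W*1000);M=cv2.moments((W*1000).reshape(-1,1,2))
    a=a if s[0]<s[1] else a+90
    return np.array([x,y]),s,(a+90)%180-90,np.array([M['m10'],M['m01']])/M['m00']
E
python3 - <<'E'
from h import *
T=np.load("top0.npz");S=np.load("scene0.npz")
for c in(T,S):
    print("slab ctr,size,angle(x axis),centroid",*[np.round(q,2) for q in corners(c)])
def g(c,o,pts,z): return plane(c,[(o[0]+x/5-.4,o[1]+y/5-.4) for x,y in pts],z)[:,:2].round(4).tolist()
tt,ss=(145,115),(205,165)
print("T long z0",g(T,tt,[(360,250),(735,208)],0),"z.02",g(T,tt,[(360,244),(735,202)],.02))
print("T short z0",g(T,tt,[(326,270),(340,432)],0), "z.02",g(T,tt,[(326,270),(340,432)],.02))
print("S long .02",g(S,ss,[(45,272),(510,296)],.02)); print("S short .02",g(S,ss,[(516,138),(513,293)],.02))
# gray profiles across legs
G=cv2.cvtColor(T["pixels"],cv2.COLOR_RGB2GRAY)
for u in(225,245,265,285):print("col",u,G[145:172,u].tolist())
for v in(172,180,190,198):print("row",v,G[v,194:224].tolist())
for n,c,(b,m) in(("T",T,((163,172),(180,220))),("S",S,((361,215),(342,172)))):
    P=cloud(c)
    for nm,u,v,r in(("bal",*b,25),("mal",*m,40)):
        Q=P[v-r:v+r,u-r:u+r].reshape(-1,3);Q=Q[(Q[:,2]>.05)&(Q[:,2]<.3)];print(n,nm,Q.min(0).round(3),Q.max(0).round(3))
E
```

```text
slab ctr,size,angle(x axis),centroid [586.98  26.1 ] [ 93.61 127.49] 10.02 [586.97  26.11]
slab ctr,size,angle(x axis),centroid [590.59  26.57] [ 99.2 128.8] 11.05 [590.12  26.21]
T long z0 [[0.6753, 0.127], [0.7048, -0.1002]] z.02 [[0.674, 0.1251], [0.7031, -0.0985]]
T short z0 [[0.6626, 0.1471], [0.5636, 0.1354]] z.02 [[0.6578, 0.1448], [0.5604, 0.1333]]
S long .02 [[0.7048, -0.0968], [0.673, 0.1451]]
S short .02 [[0.5666, 0.1351], [0.6708, 0.1464]]
col 225 [126, 127, 127, 127, 127, 114, 48, 49, 47, 50, 48, 41, 41, 41, 48, 50, 46, 31, 26, 57, 71, 87, 127, 124, 124, 125, 126]
col 245 [129, 131, 125, 96, 46, 47, 48, 50, 47, 47, 48, 49, 48, 49, 45, 24, 35, 71, 81, 112, 131, 129, 128, 127, 127, 127, 128]
col 265 [121, 79, 51, 48, 47, 49, 48, 49, 49, 50, 47, 48, 41, 22, 48, 72, 87, 124, 127, 128, 129, 126, 126, 125, 125, 128, 125]
col 285 [50, 48, 49, 50, 51, 50, 48, 48, 48, 45, 32, 23, 49, 72, 87, 124, 123, 122, 122, 123, 122, 122, 123, 124, 124, 124, 124]
row 172 [122, 123, 95, 59, 48, 48, 47, 53, 54, 53, 49, 50, 49, 49, 49, 41, 54, 69, 67, 69, 69, 69, 96, 119, 124, 124, 125, 124, 125, 124]
row 180 [67, 68, 67, 50, 28, 29, 28, 26, 30, 30, 26, 29, 41, 49, 49, 48, 41, 59, 71, 71, 70, 72, 71, 106, 127, 128, 126, 125, 126, 127]
row 190 [88, 87, 79, 69, 55, 33, 41, 50, 52, 55, 58, 52, 50, 48, 49, 50, 47, 41, 58, 72, 71, 72, 72, 71, 108, 129, 128, 129, 128, 130]
row 198 [129, 129, 127, 128, 116, 80, 50, 47, 51, 48, 51, 47, 51, 50, 51, 49, 48, 45, 41, 60, 72, 72, 72, 71, 78, 109, 127, 126, 126, 126]
T bal [0.616 0.251 0.051] [0.671 0.304 0.111]
T mal [0.458 0.182 0.051] [0.534 0.257 0.208]
S bal [0.616 0.25  0.051] [0.673 0.308 0.111]
S mal [0.462 0.181 0.05 ] [0.67  0.303 0.206]
```

The crops show the corner at top-crop (322,252) and scene-crop (513,295), with the stop yawed about 7.3° and the slab about 10.5°. First I'll square the tool to the stop, then move clear at height to a point in front of the slab.

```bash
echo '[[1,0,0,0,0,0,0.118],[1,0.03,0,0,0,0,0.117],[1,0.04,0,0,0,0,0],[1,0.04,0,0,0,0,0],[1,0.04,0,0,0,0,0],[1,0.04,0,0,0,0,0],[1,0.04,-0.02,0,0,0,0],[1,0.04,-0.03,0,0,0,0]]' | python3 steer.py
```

```text
refused: ROWS must be one flat list, 7 numbers to a row, no inner brackets. Nothing was moved.
```

The call was refused and nothing moved: it wants one flat list, 7 numbers to a row, no inner brackets. Same move again in that form.

```bash
echo '[1,0,0,0,0,0,0.118,1,0.03,0,0,0,0,0.117,1,0.04,0,0,0,0,0,1,0.04,0,0,0,0,0,1,0.04,0,0,0,0,0,1,0.04,0,0,0,0,0,1,0.04,-0.02,0,0,0,0,1,0.04,-0.03,0,0,0,0]' | python3 steer.py
echo '[1,0.04,-0.04,0,0,0,0,1,0.04,-0.04,0,0,0,0,1,0,-0.05,0,0,0,0,1,0,-0.05,0,0,0,0,1,0,-0.05,0,0,0,0,1,0,-0.05,0,0,0,0,1,0,-0.05,0,0,0,0,1,0,-0.04,0,0,0,0]' | python3 steer.py
cat > w.py <<'E'
# tool position and yaw in the stop's frame
from bench import manip, cams
import numpy as np
C=np.array([.672,.147]);Y=.127
def stop(p,Y=Y):
    c,s=np.cos(Y),np.sin(Y);d=np.asarray(p)[:2]-C;return np.array([c*d[0]+s*d[1],-s*d[0]+c*d[1]])
s=manip.get_state();q=s["tcp_rot"]
if __name__=="__main__":
    print("stop-frame tcp mm",(stop(s["tool_pos"])*1e3).round(1),"z",round(s["tool_pos"][2]*1e3,1),"yaw rel",round(2*np.arctan2(q[2],q[1])-Y,3),"q",np.round(q,3),"F",np.round(s["wrist_force"],1),"j",np.round(s["joint_pos"],2),s["clock"])
E
python3 w.py
```

```text
clock: 0.9
tool_pos: [0.4915, -0.5209, 0.2212]
tcp_rot: [-0.0, 0.998, 0.062, -0.001]
wrist_force: [0.7, 0.0, -0.7]
gripper_width: 1.001
grip_force: 0.0
clock: 1.7
tool_pos: [0.5147, -0.1508, 0.2224]
tcp_rot: [-0.0, 0.998, 0.064, -0.0]
wrist_force: [0.1, 0.5, 0.1]
gripper_width: 1.0
grip_force: 0.0
stop-frame tcp mm [-193.7 -275.5] z 222.4 yaw rel 0.002 q [-0.     0.998  0.064 -0.   ] F [0.1 0.5 0.1] j [ 0.39  0.11 -0.2   1.73  0.02  1.3  -1.26] 1.7
```

```bash
echo '[1,0.001,-0.04,0.02,0,0,0,1,0.002,-0.04,0.03,0,0,0,1,0.002,-0.04,0.03,0,0,0,1,0.001,-0.04,0.03,0,0,0,1,0,0,0.03,0,0,0,1,0,0,0.03,0,0,0,1,0,0,0.02,0,0,0,1,0,0,0.01,0,0,0]' | python3 steer.py; python3 w.py
```

```text
clock: 2.5
tool_pos: [0.4997, 0.0055, 0.0205]
tcp_rot: [-0.0, 0.998, 0.063, -0.002]
wrist_force: [0.6, 0.3, -0.4]
gripper_width: 0.999
grip_force: 0.0
stop-frame tcp mm [-188.9 -118.6] z 20.5 yaw rel -0.0 q [-0.     0.998  0.063 -0.002] F [ 0.6  0.3 -0.4] j [ 0.2   0.26 -0.33  2.02  0.11  0.88 -1.64] 2.5
```

```bash
echo '[1,0.005,-0.006,0.008,0,0,0,1,0.012,0,0,0,0,0,1,0.012,0,0,0,0,0,1,0.01,0,0,0,0,0,1,0.01,0,0,0,0,0,1,0.008,0,0,0,0,0,1,0.008,0,0,0,0,0,1,0.006,0,0,0,0,0]' | python3 steer.py; python3 w.py
python3 - <<'E'
from bench import manip, cams
from h import *
from w import stop
for n in("top","scene"):
    c=cams.camera(n);k=corners(c);print(n,*[np.round(q,1) for q in k],"stop",(stop(k[0]/1e3)*1e3).round(1))
    cv2.imwrite(f"pics/{n}1.png",cv2.resize(c["pixels"][115:235,145:305] if n=="top" else c["pixels"][150:270,200:360],None,fx=4,fy=4)[...,::-1])
E
```

```text
clock: 3.3
tool_pos: [0.5715, 0.0201, 0.0151]
tcp_rot: [0.0, 0.998, 0.063, -0.0]
wrist_force: [-6.7, -0.5, 5.8]
gripper_width: 1.001
grip_force: 3.5
stop-frame tcp mm [-115.8 -113.1] z 15.1 yaw rel -0.001 q [ 0.     0.998  0.063 -0.   ] F [-6.7 -0.5  5.8] j [ 0.15  0.4  -0.31  1.85  0.15  0.91 -1.68] 3.3Traceback (most recent call last):
  File "<stdin>", line 5, in <module>
  File "h.py", line 15, in corners
    k=max(cv2.findContours(m,0,cv2.CHAIN_APPROX_NONE)[0],key=cv2.contourArea)
ValueError: max() iterable argument is empty
```

```bash
python3 - <<'E'
from bench import manip, cams
from h import *
from w import stop
c=cams.camera("scene");cv2.imwrite("pics/scene1.png",cv2.resize(c["pixels"][140:260,200:360],None,fx=4,fy=4)[...,::-1])
k=corners(c);print(*[np.round(q,1) for q in k],"stop",(stop(k[0]/1e3)*1e3).round(1))
E
```

```text
[633.6  29.1] [ 98.4 128.6] 7.1 [633.2  29. ] stop [ -53.  -112.1]
```

View pics/scene1.png

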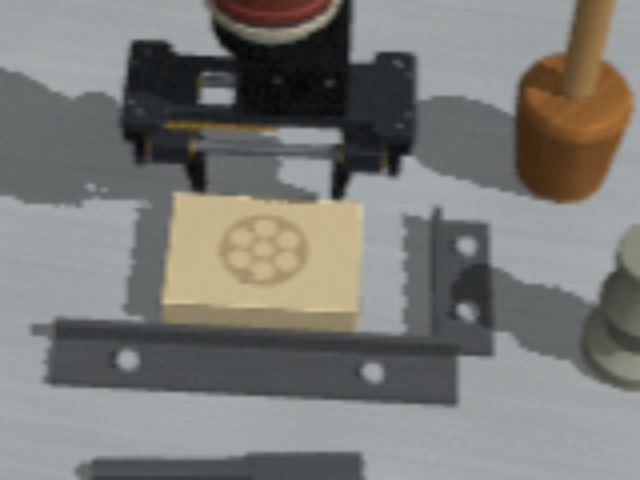

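The slab is now square to the stop, its far side at about row 310, a few mm short of the long leg at row 325. I'll keep pushing gently until the force rises.

```bash
echo '[1,0.003,0,0,0,0,0,1,0.003,0,0,0,0,0]' | python3 steer.py; echo '[1,0.002,0,0,0,0,0,1,0.002,0,0,0,0,0]' | python3 steer.py|grep -E "pos|wrist";echo '[1,0.0015,0,0,0,0,0,1,0,0,0,0,0,0]' | python3 steer.py|grep -E "pos|wrist"; python3 w.py
```

```text
clock: 3.6
tool_pos: [0.5762, 0.0209, 0.0148]
tcp_rot: [0.0, 0.998, 0.063, -0.001]
wrist_force: [-6.3, -0.8, 4.4]
gripper_width: 1.001
grip_force: 3.3
tool_pos: [0.5802, 0.0214, 0.0148]
wrist_force: [-6.1, -1.1, 5.1]
tool_pos: [0.5815, 0.0215, 0.0147]
wrist_force: [-7.3, -2.0, 4.4]
stop-frame tcp mm [-105.7 -113. ] z 14.7 yaw rel -0.0 q [ 0.     0.998  0.063 -0.001] F [-7.3 -2.   4.4] j [ 0.14  0.41 -0.31  1.83  0.15  0.92 -1.68] 4.0
```

```bash
echo '[1,0.002,0,0,0,0,0,1,0,0,0,0,0,0]' | python3 steer.py|grep -E "pos|wrist";echo '[1,0.002,0,0,0,0,0,1,0,0,0,0,0,0]' | python3 steer.py|grep -E "pos|wrist"; python3 w.py
```

```text
tool_pos: [0.5816, 0.0215, 0.0145]
wrist_force: [-14.0, -2.3, 10.8]
tool_pos: [0.5817, 0.0215, 0.0141]
wrist_force: [-22.3, -3.6, 17.4]
stop-frame tcp mm [-105.5 -113.1] z 14.1 yaw rel -0.0 q [ 0.001  0.998  0.063 -0.005] F [-22.3  -3.6  17.4] j [ 0.14  0.42 -0.31  1.82  0.16  0.93 -1.68] 4.4
```

Contact with the long leg is confirmed: the force rises with no motion. Next I back off, lift, and turn −90° to push the end.

```bash
echo '[1,-0.015,0,0,0,0,0,1,-0.02,0,0,0,0,0,1,0,0.02,-0.04,0,0,0,0.4,0,0.035,-0.03,0,0,0,0.4,0,0.04,-0.01,0,0,0,0.4,0,0,0,0,0,-0.145,0.4,0,0,0,0,0,-0.145,0.4,0,0,0,0,0,-0.145]' | python3 steer.py
echo '[0.4,0,0,0,0,0,-0.145,0.4,0,0,0,0,0,-0.145,0.4,0,0,0,0,0,-0.145,0.4,0,0,0,0,0,-0.145,0.4,0,0,0,0,0,-0.145,0.4,0,0,0,0,0,-0.145,0.4,0,0,0,0,0,-0.145,0.4,0,0,0,0,0,-0.121]' | python3 steer.py; python3 w.py
```

```text
clock: 5.2
tool_pos: [0.5644, -0.0768, 0.0954]
tcp_rot: [0.0, 0.96, 0.28, 0.001]
wrist_force: [0.0, -0.3, -0.0]
gripper_width: 0.634
grip_force: 0.0
clock: 6.0
tool_pos: [0.5644, -0.0765, 0.0952]
tcp_rot: [0.001, 0.659, 0.752, 0.001]
wrist_force: [0.3, 0.3, 0.2]
gripper_width: 0.399
grip_force: 0.0
stop-frame tcp mm [-135.1 -208.1] z 95.2 yaw rel 1.576 q [0.001 0.659 0.752 0.001] F [0.3 0.3 0.2] j [ 0.49  0.32 -0.51  1.79  0.18  1.07  0.05] 6.0
```

```bash
echo '[0.4,0,0.04,0,0,0,0,0.4,0,0.045,0.02,0,0,0,0.4,0,0,0.03,0,0,0,0.4,0,0,0.02,0,0,0,0.4,0,0,0.012,0,0,0,0.4,0.01,0,0,0,0,-0.005,0.4,0.008,0,0,0,0,0,0.4,0.004,0,0,0,0,0]' | python3 steer.py; python3 w.py
```

```text
clock: 6.8
tool_pos: [0.6458, -0.0426, 0.0143]
tcp_rot: [0.001, 0.659, 0.753, 0.001]
wrist_force: [0.3, -3.0, -0.9]
gripper_width: 0.398
grip_force: 1.7
stop-frame tcp mm [ -50.  -184.8] z 14.3 yaw rel 1.577 q [0.001 0.659 0.753 0.001] F [ 0.3 -3.  -0.9] j [ 0.36  0.55 -0.48  1.66  0.29  1.   -0.08] 6.8
```

```bash
echo '[0.4,0.005,0,0,0,0,0,0.4,0.005,0,0,0,0,0,0.4,0.005,0,0,0,0,0,0.4,0.005,0,0,0,0,0,0.4,0.005,0,0,0,0,0]' | python3 steer.py; python3 w.py
```

```text
clock: 7.3
tool_pos: [0.6428, -0.0204, 0.0142]
tcp_rot: [0.002, 0.659, 0.752, 0.0]
wrist_force: [0.4, -5.4, 1.9]
gripper_width: 0.401
grip_force: 2.9
stop-frame tcp mm [ -50.2 -162.4] z 14.2 yaw rel 1.574 q [0.002 0.659 0.752 0.   ] F [ 0.4 -5.4  1.9] j [ 0.33  0.55 -0.48  1.67  0.29  1.   -0.12] 7.3
```

```bash
echo '[0.4,0.005,0,0,0,0,0,0.4,0.005,0,0,0,0,0,0.4,0.004,0,0,0,0,0,0.4,0.003,0,0,0,0,0]' | python3 steer.py|grep -E "wrist"; echo '[0.4,0.002,0,0,0,0,0,0.4,0.001,0,0,0,0,0]' | python3 steer.py|grep wrist; python3 w.py;  echo '[0.4,0.002,0,0,0,0,0,0.4,0,0,0,0,0,0]' | python3 steer.py|grep wrist; python3 w.py
```

```text
wrist_force: [1.1, -5.8, 3.3]
wrist_force: [0.3, -5.7, 3.8]
stop-frame tcp mm [ -50.2 -142.3] z 14.2 yaw rel 1.575 q [0.002 0.659 0.752 0.   ] F [ 0.3 -5.7  3.8] j [ 0.3   0.54 -0.49  1.68  0.29  0.99 -0.15] 7.9
wrist_force: [0.4, -4.7, 2.7]
stop-frame tcp mm [ -50.3 -140.2] z 14.2 yaw rel 1.575 q [0.002 0.659 0.752 0.   ] F [ 0.4 -4.7  2.7] j [ 0.3   0.54 -0.49  1.68  0.29  0.99 -0.16] 8.1
```

```bash
for i in 1; do echo '[0.4,0.0015,0,0,0,0,0,0.4,0,0,0,0,0,0]' | python3 steer.py|grep -E "wrist|pos"; echo '[0.4,0.0015,0,0,0,0,0,0.4,0,0,0,0,0,0]' | python3 steer.py|grep -E "wrist|pos"; done; python3 w.py
```

```text
tool_pos: [0.6398, 0.0026, 0.0142]
wrist_force: [1.6, -6.3, 3.8]
tool_pos: [0.6398, 0.0027, 0.0142]
wrist_force: [1.0, -9.4, 4.0]
stop-frame tcp mm [ -50.3 -139.1] z 14.2 yaw rel 1.573 q [ 0.002  0.66   0.751 -0.   ] F [ 1.  -9.4  4. ] j [ 0.3   0.54 -0.49  1.68  0.3   0.99 -0.16] 8.5
```

Contact with the short leg too. One more press, then I back off and lift to look.

```bash
echo '[0.4,0.003,0,0,0,0,0,0.4,0,0,0,0,0,0]' | python3 steer.py|grep -E "wrist|pos"; echo '[0.4,-0.01,0,0,0,0,0,0.4,-0.03,0,0,0,0,0,0.4,-0.04,0,-0.02,0,0,0,0.4,-0.04,0,-0.03,0,0,0,0.4,-0.04,0,-0.03,0,0,0]' | python3 steer.py
python3 w.py
python3 - <<'E'
from bench import manip, cams
from h import *
from w import stop
for n,(v,u) in {"top":(115,145),"scene":(150,220)}.items():
    c=cams.camera(n);cv2.imwrite(f"pics/{n}2.png",cv2.resize(c["pixels"][v:v+120,u:u+160],None,fx=5,fy=5,interpolation=cv2.INTER_CUBIC)[...,::-1])
    try: k=corners(c);print(n,*[np.round(q,1) for q in k],"stop",(stop(k[0]/1e3)*1e3).round(1))
    except ValueError: print(n,"hidden")
E
```

```text
tool_pos: [0.6398, 0.0028, 0.0143]
wrist_force: [2.2, -16.1, 3.6]
clock: 9.2
tool_pos: [0.659, -0.1503, 0.094]
tcp_rot: [-0.0, 0.659, 0.753, 0.0]
wrist_force: [2.1, -1.6, 0.1]
gripper_width: 0.404
grip_force: 0.0
stop-frame tcp mm [ -50.5 -293.3] z 94.0 yaw rel 1.577 q [-0.     0.659  0.753  0.   ] F [ 2.1 -1.6  0.1] j [ 0.5   0.52 -0.47  1.52  0.24  1.16  0.12] 9.2
top [633.4  80. ] [ 94.9 128.9] 7.6 [633.  80.] stop [-46.8 -61.5]
scene [636.2  79.3] [ 98.2 128. ] 7.5 [636.   79.6] stop [-44.  -62.7]
```

View pics/scene2.png

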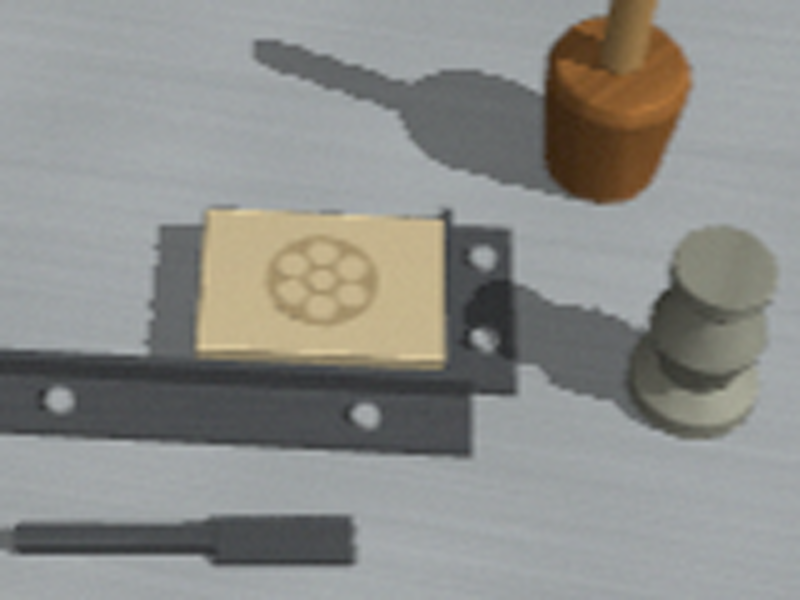

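View pics/top2.png

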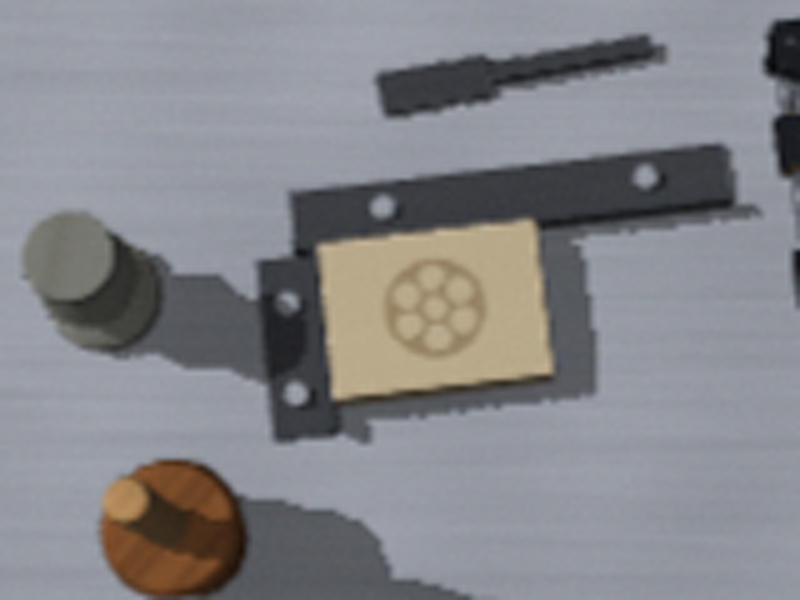

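Both views show the slab tight in the corner. Its long side lies on the long leg (top crop y about 220–240) and its end on the short leg (top crop x about 320–330). The slab reads 7.5–7.6° against about 7.4° for the stop, both leg contacts showed up in the wrist force, and the bystanders look undisturbed.

```bash
python3 -c "
from bench import manip, cams
print(manip.close_job())"
```

```text
the job is handed in; nothing more can be done
None
```

The job is handed in (no verdict was returned): the slab sits flush in the inside corner, square to the stop within about 0.2° by camera, pushed only with the fingers in about 9 s, and the bystanders look untouched.

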